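# Plinth ready, damp jar cracked open

### The job

The small clay head in the damp jar will go on a stepped plinth, so get its plinth ready on the modelling turntable: lay the stone disc flat in the middle of the wheel, then the smaller wooden disc centred on top of the stone, and let go of them. Then take the jar's lid by its knob, pull it free from the tight seal without flinging it up, and finish while still holding it by the knob, still and level just over the jar's mouth, raised by about 30 mm, so that the damp air can breathe out slowly. Leave the other things on the bench where they are.

Things in the scene. Friction and masses are not known exactly. Their poses are not given: they have to be found in the camera images.
- stone_disc: dark grey stone disc, 66 mm diameter, 18 mm thick, about 170 g, lying flat on the bench at the start; origin at the centre of its underside, z up through its thickness
- wood_disc: dark wooden disc, 50 mm diameter, 16 mm thick, about 30 g, lying flat on the bench at the start; origin at the centre of its underside, z up through its thickness
- wheel_top (a point): centre of the top face of the turntable's wheel: an aluminium wheel 160 mm across with turned rings round a dark centre dot, its top 60 mm above the bench; the foot is fixed to the bench, the wheel spins about the vertical with light friction, so x and y of this frame may point any way
- jar_mouth (a point): centre of the jar's mouth, level with its rim, 135 mm above the bench; the damp jar is a clear glass canister, 132 mm diameter, with a clay head seen inside, fixed in a wooden seat (152 mm across) that is screwed to the bench; z up
- jar_lid: round wooden lid of the damp jar, 136 mm diameter, 12 mm thick, about 220 g, shut at the start; origin at the centre of its underside, on the jar's rim when shut. Its plug, 102 mm across, reaches 20 mm down into the neck, gripped by a silicone lip: the pull needed peaks at 12 to 20 N (weight included) after some 5 mm of lift, then lets go suddenly; from 16 mm on the lid is free
- lid_knob (a point): point on the axis of the lid's knob at the height to grip it, 22 mm above the lid's top face and 34 mm above the jar's rim with the lid shut; the knob is a plain upright wooden cylinder, 36 mm diameter, 34 mm high, in the middle of the lid
- wax_jar: amber jar with a metal cap, 48 mm diameter, 55 mm high, standing near the discs; leave it alone; origin at the centre of its underside
- sprayer: white spray bottle, 62 mm diameter, 158 mm high; leave it alone; origin at the centre of its underside
- mallet: wooden mallet lying on the bench, 230 mm long, head 110 mm wide and 64 mm high; leave it alone; origin on the bench under the handle, near the head
- calipers: steel calipers lying flat, 175 mm long, 98 mm wide; leave them alone; origin at the middle, on the bench
- chisel: chisel with a wooden handle lying on the bench, 200 mm long; leave it alone; origin at its middle, on the bench
- spatula: steel scraper with a dark wooden handle lying on the bench, 190 mm long, blade 48 mm wide; leave it alone; origin at its middle, on the bench
- jar: the damp jar itself; origin at the centre of its underside on the bench, 135 mm below the mouth
There are look-alikes about, which are no part of the job. Leave any yellow look-alike of the jar_lid alone. Leave any turquoise look-alike of the wood_disc alone.

How it is judged:
By the outcome, as a careful person would: the job done as asked, in the order asked, and still so for the second after the job is handed in, while the arm keeps its last pose, push and grip.
It also fails if it takes over 67 s, if anything falls off the work surface, if the arm or the gripper's body presses on something with over 40 N, if the wrist force passes 120 N, or if a joint passes its speed limit or range.

### The arm

A 6-joint arm with a two-finger parallel gripper is mounted at the origin on the work surface. World frame = base frame: x ahead of the robot, y to its left, z up, the work surface at z = 0. Lengths are in m, angles in rad, forces in N, time in s.
With the tool pointing down it reaches from about 0.375 to 0.9 m from the base axis. Payload 3.1 kg.
Tool frame: the origin (TCP) lies midway between the tips of the shut fingers; the grasp point (between the pads) lies 19 mm behind it; y points along the fingers, x is the direction in which the jaws open and shut, and the axes are right-handed (so a half turn about y gives the same grasp; the last joint's range is limited). The gripper opens to 87 mm and grips with 3 to 60 N. Pads are 19 mm wide; open, the fingers measure 117 mm over their backs; the gripper's body (75 mm by 190 mm) begins 51 mm behind the grasp point.
Start: joints at [0.97, 0.527, 1.433, -0, 1.181, -0.178], TCP at [0.256, 0.57, 0.192] pointing down, gripper open.
Joint ranges: [-3.08, 3.08], [-0.75, 2.2], [0.22, 2.44], [-1.43, 4.57], [0, 2.65], [-2.85, 2.85]. Speed limits (rad/s): [2.79, 2.79, 3.14, 3.14, 3.14, 3.14].

### API

Orientations are given as a unit quaternion [x, y, z, w].
In Python, from rig import * gives the robot as it stands.
- The arm moves only by the tool jog_arm, never from a script. Its argument "series" is a list of rows, each a list of 7 numbers: the shift along the tool's x, y, z in mm, then the turn, a rotation vector about the tool's x, y, z in rad, then the gripper's target within -1 to 1 (shut at 1, half-way at 0, fully open at -1). A call has 1 to 20 rows; each row is the pose to reach, as a shift and turn from the pose commanded when the call began, along the tool's axes at that moment; what a row does not reach only later rows make up. A row lasts 1/8 s, in which the tool goes at most 62.5 mm and 10.7 degrees, less where a joint would pass 70% of its speed; a pose out of reach is approached as far as the arm can. A call with a gripper value outside its range is refused whole. The fingers move at their own pace and stop on an object; "grip_force" is the grip in N (left out, the last holds). Time passes only in rows, so rows that repeat a pose let the fingers close. It gives the time, the measured TCP pose, the force and the opening at its end, in the units of the state.
- get_obs(): the state, without advancing time (a new reading comes with each control period).
- camera(name): name is "side" or "top" or "wrist"; returns a dict with "img" (384x512x3 uint8, red, green, blue), "depth" (384x512 float32, m along the optical axis (not along the pixel's ray), 0 where there is no reading), "camera_matrix" (3x3 intrinsics, pixels), "rvec" (rotation vector, rad) and "tvec" (3), from world to camera coordinates, as OpenCV has them. Camera axes: x right, y down, z forward; pixel columns grow to the right and rows downward; lengths in m; the calibration is good to about 2 mm. A picture is of the moment at which its call begins.
- hand_in(): hands the job in, once; it reports no verdict.
The state is a dict: "time": time; "q": joint angles; "joint_velocities": joint speeds; "joint_torque": joint torques, N m; "position": TCP position; "tool_rot": TCP orientation; "ft_force": force on the tool from outside, world axes, zero at the start; "moment": the same for the moment, N m; "grip_width": finger opening in m.
Only numpy, scipy, OpenCV 4.12 (cv2) and the standard library are available. Lean on these libraries where they do the work, as an engineer would, in place of code of your own. Each camera call takes 0.05 s, during which the arm holds its last target.

## Working session

There is one attempt and no reset: what is moved stays moved. The work goes in short steps, Python scripts to look and compute and a tool call to move; the robot and the scene stay as the last step left them, time stands still between calls to the robot, and variables do not carry over. Pictures are saved under pics/ and viewed, and the job is handed in when it is done.

Besides the shell and the picture viewer there is one more tool, called after "Emit:" as name([rows], argument=value, ...), one row to a line, values as JSON. jog_arm: Moves the arm, as the interface text tells. Its arguments: {"type":"object","properties":{"series":{"type":"array","items":{"type":"array","items":{"type":"number"}}},"grip_force":{"type":"number"}},"required":["series"]}

```bash
ls; mkdir -p pics; cat > h.py <<'E'
from rig import *
import numpy as np, cv2
from scipy.spatial.transform import Rotation as R
def snap(n,f):
    c=camera(n); cv2.imwrite('pics/'+f,c['img'][:,:,::-1]); np.savez('pics/'+f[:-4]+'.npz',**c); return c
def pts(c):
    K=c['camera_matrix'];d=c['depth'];v,u=np.mgrid[:d.shape[0],:d.shape[1]]
    P=np.stack([(u-K[0,2])/K[0,0]*d,(v-K[1,2])/K[1,1]*d,d],-1)
    M=cv2.Rodrigues(np.array(c['rvec'],float))[0]
    return (P-np.array(c['tvec']).reshape(3))@M
def ray(c,u,v,z):
    K=c['camera_matrix'];M=cv2.Rodrigues(np.array(c['rvec'],float))[0];t=np.array(c['tvec']).reshape(3)
    o=-M.T@t;r=M.T@np.array([(u-K[0,2])/K[0,0],(v-K[1,2])/K[1,1],1]);return o+r*(z-o[2])/r[2]
E
python3 - <<'E'
from h import *
for n in('top','side','wrist'):
    c=snap(n,n+'0.png')
print(get_obs())
E
```

```text
pics
{'time': 0.15, 'q': array([ 9.69522706e-01,  5.28257401e-01,  1.43359881e+00,  1.95824562e-05,
        1.18141905e+00, -1.78512059e-01]), 'joint_velocities': array([ 9.48276469e-06, -4.35631971e-03, -1.60297495e-03,  3.31175646e-04,
        9.71701173e-04, -5.30624061e-04]), 'joint_torque': array([ 2.96370154e-04, -4.40430057e+01, -1.76842475e+01,  6.33176579e-02,
        5.52004343e-02, -9.60021430e-05]), 'position': array([0.25604759, 0.56947298, 0.19099647]), 'tool_rot': array([ 0.59400065,  0.38341222, -0.38451508, -0.59355408]), 'ft_force': array([-1.08139894,  0.06645034, -0.00786313]), 'moment': array([ 0.0055965 ,  0.02787117, -0.01966012]), 'grip_width': 0.08644049335458796}
```

View pics/top0.png

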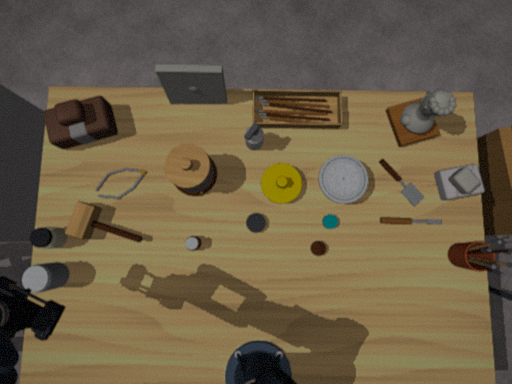

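View pics/side0.png

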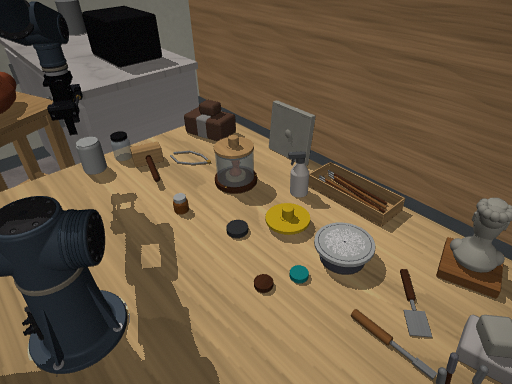

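View pics/wrist0.png

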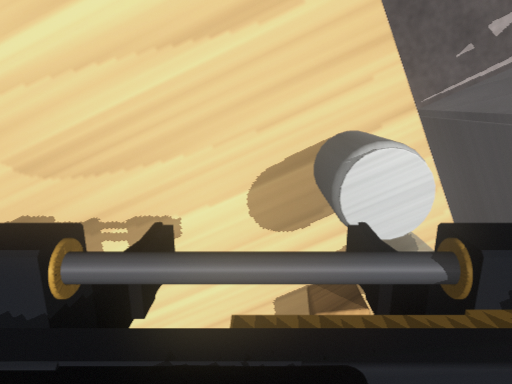

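The top view shows the stone disc at (256,222), the wood disc at (318,248), the wheel at (343,180) and the jar lid knob at about (187,163). The look-alikes are the yellow lid at (282,183) and the turquoise disc at (331,221). The wax jar is at (193,243). Next I measure from the top and side views.

```bash
cat > m.py <<'E'
from h import *
for f,seeds in(('top0',dict(stone=(256,222),wood=(318,248),wheel=(343,180),turq=(331,221),ylid=(282,183),wax=(193,243),lid=(200,155),knob=(186,163),spray=(254,140))),
 ('side0',dict(stone=(237,229),wood=(263,283),wheel=(345,242),turq=(300,273),ylid=(288,213),wax=(181,203),lid=(220,148),knob=(234,141)))):
    c=np.load('pics/'+f+'.npz');P=pts(c);
    print(f,'cam',(-cv2.Rodrigues(c['rvec'])[0].T@c['tvec'].reshape(3)).round(3), c['camera_matrix'][0,0])
    for k,(u,v) in seeds.items():
        z=P[v,u,2]
        m=(abs(P[...,2]-z)<.006)&(c['depth']>0)
        m[0 if z>.009 else 0:0]=0
        n,l,s,ce=cv2.connectedComponentsWithStats(m.astype(np.uint8),connectivity=4)
        mm=l==l[v,u]; Q=P[mm][:,:2].astype(np.float32)
        (x,y),r=cv2.minEnclosingCircle(Q)
        print(k,P[v,u].round(4),'n',mm.sum(),'zmed',np.median(P[mm][:,2]).round(4),'mean',Q.mean(0).round(4),'circ',round(x,4),round(y,4),round(r,4))
o=get_obs();M=R.from_quat(o['tool_rot']).as_matrix();print(M.round(3))
E
python3 m.py
```

```text
top0 cam [0.42  0.019 1.2  ] 357.77492067481484
stone [0.4779 0.0118 0.0173] n 305 zmed 0.0184 mean [0.4757 0.0134] circ 0.4752 0.0133 0.0328
wood [ 0.396  -0.1921  0.0145] n 177 zmed 0.0166 mean [ 0.395  -0.1918] circ 0.3948 -0.1923 0.0249
wheel [ 0.6148 -0.2672  0.0608] n 1873 zmed 0.0608 mean [ 0.6176 -0.2669] circ 0.6192 -0.267 0.0803
turq [ 0.4845 -0.2356  0.0172] n 178 zmed 0.0164 mean [ 0.483  -0.2321] circ 0.4831 -0.2324 0.025
ylid [ 0.6008 -0.0694  0.0694] n 84 zmed 0.0664 mean [ 0.6063 -0.0686] circ 0.6061 -0.0686 0.0173
wax [0.4072 0.2095 0.0591] n 104 zmed 0.0557 mean [0.4054 0.216 ] circ 0.4063 0.2162 0.0195
lid [0.6706 0.184  0.1455] n 1399 zmed 0.1475 mean [0.6364 0.2213] circ 0.6376 0.2225 0.0679
knob [0.6378 0.2182 0.1813] n 117 zmed 0.1814 mean [0.6371 0.222 ] circ 0.638 0.2221 0.018
spray [0.7319 0.022  0.1024] n 48 zmed 0.1014 mean [0.7405 0.0128] circ 0.7467 0.0158 0.023
side0 cam [-0.019 -0.665  0.757] 370.8505487232878
stone [4.712e-01 4.000e-04 1.910e-02] n 269 zmed 0.0174 mean [0.4771 0.0099] circ 0.4782 0.0102 0.0344
wood [ 0.3936 -0.1992  0.0163] n 252 zmed 0.0156 mean [ 0.397 -0.196] circ 0.3975 -0.1933 0.0266
wheel [ 0.6224 -0.2726  0.0602] n 2050 zmed 0.0601 mean [ 0.617  -0.2744] circ 0.6212 -0.2688 0.0816
turq [ 0.4869 -0.239   0.0149] n 253 zmed 0.0155 mean [ 0.4848 -0.2367] circ 0.4865 -0.2349 0.0259
ylid [ 0.5983 -0.0841  0.0598] n 74 zmed 0.0638 mean [ 0.6062 -0.0747] circ 0.6094 -0.071 0.0189
wax [0.4047 0.1979 0.0394] n 57 zmed 0.0377 mean [0.4039 0.2007] circ 0.4086 0.2101 0.0228
lid [0.6002 0.2399 0.1448] n 587 zmed 0.1464 mean [0.6323 0.2076] circ 0.6399 0.2183 0.0697
knob [0.6349 0.2058 0.1717] n 34 zmed 0.1716 mean [0.6349 0.2102] circ 0.6386 0.2158 0.017
[[ 0.41  -0.001 -0.912]
 [ 0.912 -0.001  0.41 ]
 [-0.002 -1.     0.   ]]
```

```bash
cat >> h.py <<'E'
def to(x,y,z,yaw=None):
    "tool-frame shift (mm) to bring measured TCP to x,y,z"
    o=get_obs();M=R.from_quat(o['tool_rot']).as_matrix()
    print('t',round(o['time'],2),'pos',o['position'].round(4),'w',round(o['grip_width'],4),'F',o['ft_force'].round(2),'q',o['q'].round(2))
    print('xdir',M[:,0].round(4),'ydir',M[:,1].round(4))
    print('shift mm',(M.T@(np.array([x,y,z])-o['position'])*1e3).round(1))
E
python3 - <<'E'
from h import *
c=np.load('pics/wrist0.npz');Mc=cv2.Rodrigues(c['rvec'])[0];o=get_obs();M=R.from_quat(o['tool_rot']).as_matrix()
C=-Mc.T@c['tvec'].reshape(3);print('cam in tool',M.T@(C-o['position']),'axes in tool\n',(M.T@Mc.T).round(3),c['camera_matrix'])
to(.476,.012,.15)
E
```

```text
cam in tool [ 0.0007815  -0.19263478  0.07057141] axes in tool
 [[ 1.    -0.    -0.   ]
 [ 0.    -0.254  0.967]
 [-0.    -0.967 -0.254]] [[344.87598958   0.         260.00104829]
 [  0.         344.87598958 191.66020854]
 [  0.           0.           1.        ]]
t 0.15 pos [0.256  0.5695 0.191 ] w 0.0864 F [-1.08  0.07 -0.01] q [ 0.97  0.53  1.43  0.    1.18 -0.18]
xdir [ 0.4103  0.912  -0.0017] ydir [-0.001  -0.0014 -1.    ]
shift mm [-418.1   41.6 -429.3]
```

Emit:
jog_arm([
  [-418, 42, -429, 0, 0, 0, -1],
  [-418, 42, -429, 0, 0, 0, -1],
  [-418, 42, -429, 0, 0, 0, -1],
  [-418, 42, -429, 0, 0, 0, -1],
  [-418, 42, -429, 0, 0, 0, -1],
  [-418, 42, -429, 0, 0, 0, -1],
  [-418, 42, -429, 0, 0, 0, -1],
  [-418, 42, -429, 0, 0, 0, -1],
  [-418, 42, -429, 0, 0, 0, -1],
  [-418, 42, -429, 0, 0, 0, -1],
  [-418, 42, -429, 0, 0, 0, -1],
  [-418, 42, -429, 0, 0, 0, -1],
])

```text
time: 1.65
position: [0.4752, 0.0132, 0.1495]
tool_rot: [-0.593, -0.383, 0.384, 0.594]
ft_force: [-0.3, -0.3, 0.1]
grip_width: 0.0876
```

```bash
python3 - <<'E'
from h import *
c=snap('wrist','w1.png');to(.476,.012,.02)
P=pts(c);m=(P[...,2]>.012)&(P[...,2]<.024)
n,l,s,ce=cv2.connectedComponentsWithStats(m.astype(np.uint8))
for i in range(1,n):
    if s[i,4]>200: Q=P[l==i];print(s[i],np.median(Q[:,2]),cv2.minEnclosingCircle(Q[:,:2].astype(np.float32)))
E
```

```text
t 1.7 pos [0.4751 0.0137 0.1496] w 0.0874 F [ 0.06  0.14 -0.4 ] q [-0.21  0.39  1.84  0.    0.91 -1.36]
xdir [0.4096 0.9123 0.    ] ydir [-1.3e-03  6.0e-04 -1.0e+00]
shift mm [ -1.2 129.6  -1.7]
[414   0  33  41 307] 0.018162648285144765 ((0.41002124547958374, 0.2067694514989853), 0.02047198824584484)
[ 228  142   68   68 3537] 0.017765143503772066 ((0.4762137532234192, 0.015618535690009594), 0.03305685147643089)
[  11  162   53   50 2033] 0.015719638753055796 ((0.3958185315132141, -0.19008925557136536), 0.02559598721563816)
[ 443  165   69   58 1323] 0.021106219195896076 ((0.5791667699813843, 0.20101486146450043), 0.04087737575173378)
```

View pics/w1.png

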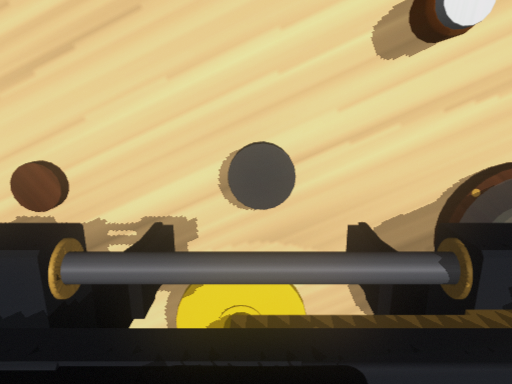

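The stone disc shows at (262,175), the wood disc at (40,186), and the yellow lid is behind the guide rod. Wrist measurement puts the stone at (0.476, 0.0155), and the fused estimate is (0.476, 0.014). I descend there.

Emit:
jog_arm([
  [1, 60, -1, 0, 0, 0, -1],
  [1, 110, -1, 0, 0, 0, -1],
  [1, 130, -1, 0, 0, 0, -1],
  [1, 137, -1, 0, 0, 0, -1],
  [1, 142, -1, 0, 0, 0, -1],
  [1, 145, -1, 0, 0, 0, -1],
  [1, 145, -1, 0, 0, 0, -1],
])

```text
time: 2.58
position: [0.4779, 0.0133, 0.0053]
tool_rot: [0.594, 0.384, -0.384, -0.593]
ft_force: [0.2, 0.1, 0.0]
grip_width: 0.0872
```

```bash
python3 - <<'E'
from h import *
c=snap('wrist','w2.png');snap('side','s2.png');to(.476,.014,.004)
P=pts(c);m=(P[...,2]>.012)&(P[...,2]<.024)
n,l,s,ce=cv2.connectedComponentsWithStats(m.astype(np.uint8))
for i in range(1,n):
    if s[i,4]>200: Q=P[l==i];print(s[i],np.median(Q[:,2]),cv2.minEnclosingCircle(Q[:,:2].astype(np.float32)))
E
python3 -c "
import cv2
a=cv2.imread('pics/w2.png');b=cv2.imread('pics/s2.png')[150:300,150:350]
cv2.imwrite('pics/c2.png',cv2.hconcat([cv2.resize(a,(400,300)),cv2.resize(b,(400,300))]))"
```

```text
t 2.67 pos [0.4779 0.0131 0.0053] w 0.0871 F [ 0.5  -0.7  -0.03] q [-0.21  0.67  1.94 -0.    0.53 -1.35]
xdir [4.104e-01 9.119e-01 3.000e-04] ydir [ 1.3e-03 -3.0e-04 -1.0e+00]
shift mm [0.  1.3 2.1]
[ 203  168  117   84 8205] 0.017743634724715754 ((0.4759131968021393, 0.015573729760944843), 0.03293204307556152)
```

View pics/c2.png

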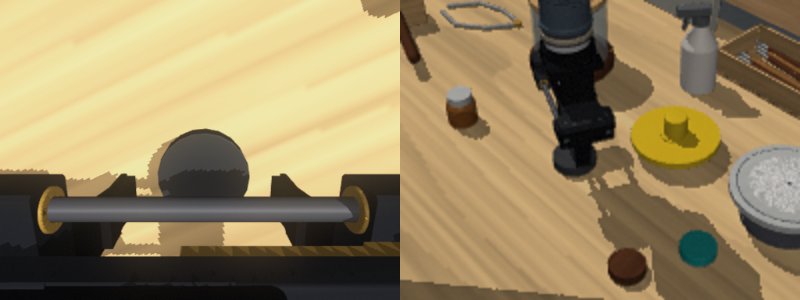

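Disc is between the fingers; I shift a little, then grip and lift.

Emit:
jog_arm([
  [1, 1, 2, 0, 0, 0, -1],
  [1, 1, 2, 0, 0, 0, 1],
  [1, 1, 2, 0, 0, 0, 1],
  [1, 1, 2, 0, 0, 0, 1],
  [1, 1, 2, 0, 0, 0, 1],
  [1, 1, 2, 0, 0, 0, 1],
], grip_force=25)

```text
time: 3.42
position: [0.476, 0.015, 0.0037]
tool_rot: [-0.594, -0.384, 0.384, 0.594]
ft_force: [-0.5, -0.4, 0.5]
grip_width: 0.0451
```

```bash
python3 - <<'E'
from h import *
c=snap('wrist','w3.png');snap('side','s3.png');to(.476,.014,.004)
P=pts(c);m=(P[...,2]>.012)&(P[...,2]<.024)
n,l,s,ce=cv2.connectedComponentsWithStats(m.astype(np.uint8))
for i in range(1,n):
    if s[i,4]>200: Q=P[l==i];print(s[i],np.median(Q[:,2]),cv2.minEnclosingCircle(Q[:,:2].astype(np.float32)))
E
python3 -c "
import cv2
a=cv2.imread('pics/w3.png');b=cv2.imread('pics/s3.png')[150:300,150:350]
cv2.imwrite('pics/c3.png',cv2.hconcat([cv2.resize(a,(400,300)),cv2.resize(b,(400,300))]))"
```

```text
t 3.52 pos [0.4761 0.015  0.0037] w 0.037 F [ 0.43  0.18 -0.02] q [-0.2   0.67  1.95 -0.    0.53 -1.35]
xdir [ 0.4103  0.9119 -0.    ] ydir [ 0. -0. -1.]
shift mm [-0.9 -0.3 -0.3]
[ 202  173  116   79 7022] 0.01774465003915769 ((0.4701158404350281, 0.018236614763736725), 0.03186453878879547)
```

View pics/c3.png

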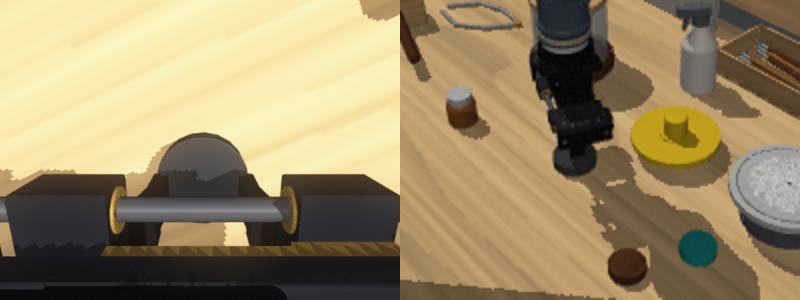

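```bash
python3 - <<'E'
from h import *
c=np.load('pics/w3.npz');P=pts(c);d=c['depth']
o=get_obs();M=R.from_quat(o['tool_rot']).as_matrix();T=(P-o['position'])@M*1e3
for v in range(180,300,8):
    print(v,[(u,*T[v,u].round(0).astype(int)) if d[v,u]>0 else (u,'-') for u in (190,205,220,260,300,315,330)])
im=cv2.imread('pics/w3.png')[150:320,120:400];cv2.imwrite('pics/c3b.png',cv2.resize(im,None,fx=2.8,fy=2.8))
E
```

```text
180 [(190, np.int64(-40), np.int64(3), np.int64(26)), (205, np.int64(-31), np.int64(5), np.int64(26)), (220, np.int64(-23), np.int64(4), np.int64(26)), (260, np.int64(1), np.int64(-13), np.int64(30)), (300, np.int64(24), np.int64(6), np.int64(26)), (315, np.int64(33), np.int64(4), np.int64(26)), (330, np.int64(42), np.int64(3), np.int64(26))]
188 [(190, np.int64(-40), np.int64(4), np.int64(21)), (205, np.int64(-32), np.int64(5), np.int64(21)), (220, np.int64(-21), np.int64(-11), np.int64(25)), (260, np.int64(1), np.int64(-15), np.int64(26)), (300, np.int64(23), np.int64(-5), np.int64(23)), (315, np.int64(33), np.int64(5), np.int64(21)), (330, np.int64(42), np.int64(4), np.int64(21))]
196 [(190, np.int64(-41), np.int64(4), np.int64(16)), (205, np.int64(-32), np.int64(4), np.int64(16)), (220, np.int64(-21), np.int64(-14), np.int64(21)), (260, np.int64(1), np.int64(-15), np.int64(21)), (300, np.int64(22), np.int64(-14), np.int64(21)), (315, np.int64(33), np.int64(3), np.int64(16)), (330, np.int64(43), np.int64(5), np.int64(16))]
204 [(190, np.int64(-41), np.int64(4), np.int64(11)), (205
[... 3471 characters left out ...]
[(190, np.int64(-25), np.int64(-79), np.int64(6)), (205, np.int64(-22), np.int64(-67), np.int64(-1)), (220, np.int64(-25), np.int64(4), np.int64(-41)), (260, np.int64(1), np.int64(-14), np.int64(-31)), (300, np.int64(26), np.int64(4), np.int64(-42)), (315, np.int64(24), np.int64(-61), np.int64(-5)), (330, np.int64(26), np.int64(-81), np.int64(7))]
292 [(190, np.int64(-25), np.int64(-80), np.int64(3)), (205, np.int64(-21), np.int64(-68), np.int64(-4)), (220, np.int64(-25), np.int64(3), np.int64(-47)), (260, np.int64(1), np.int64(4), np.int64(-47)), (300, np.int64(26), np.int64(4), np.int64(-48)), (315, np.int64(36), np.int64(4), np.int64(-47)), (330, np.int64(26), np.int64(-80), np.int64(3))]
```

View pics/c3b.png

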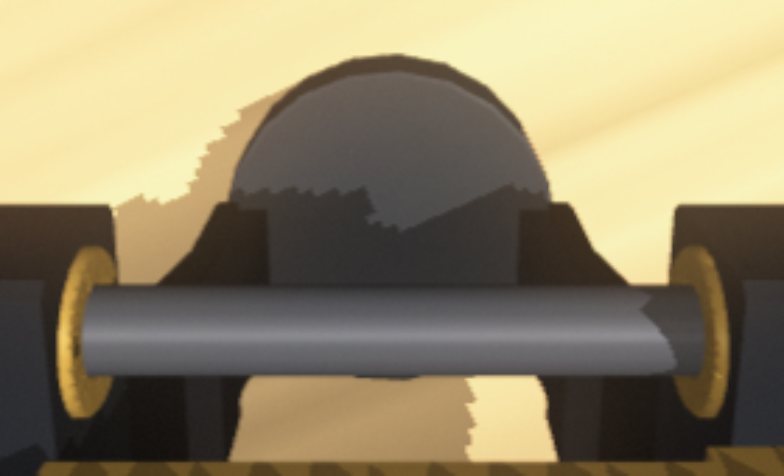

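```bash
python3 - <<'E'
from h import *
for f,us in(('w3',(200,205,210,214)),('w2',(148,156,162,168))):
    c=np.load(f'pics/{f}.npz');P=pts(c);d=c['depth']
    o=get_obs();M=R.from_quat(o['tool_rot']).as_matrix();p=o['position'] if f=='w3' else np.array([.4779,.0131,.0053]);T=(P-p)@M*1e3
    for v in range(214,242,2):
        print(f,v,[(u,*[int(x) for x in T[v,u].round(0)]) if d[v,u]>0 else (u,'-') for u in us])
E
```

```text
w3 214 [(200, -35, 4, 5), (205, -29, -14, 11), (210, -27, -13, 11), (214, -24, -15, 11)]
w3 216 [(200, -35, 3, 4), (205, -29, -14, 10), (210, -26, -14, 10), (214, -24, -14, 10)]
w3 218 [(200, -35, 4, 3), (205, -29, -14, 9), (210, -26, -15, 9), (214, -24, -14, 9)]
w3 220 [(200, -35, 3, 2), (205, -29, -13, 7), (210, -27, -14, 7), (214, -24, -16, 8)]
w3 222 [(200, -29, -32, 13), (205, -29, -15, 7), (210, -27, -13, 6), (214, -24, -15, 7)]
w3 224 [(200, -28, -34, 13), (205, -26, -33, 12), (210, -27, -14, 5), (214, -24, -14, 5)]
w3 226 [(200, -28, -37, 13), (205, -26, -33, 11), (210, -24, -33, 11), (214, -22, -33, 11)]
w3 228 [(200, -28, -40, 13), (205, -26, -36, 11), (210, -23, -36, 11), (214, -22, -35, 11)]
w3 230 [(200, -27, -41, 12), (205, -25, -38, 11), (210, -23, -39, 11), (214, -22, -35, 10)]
w3 232 [(200, -27, -44, 12), (205, -25, -41, 11), (210, -23, -40, 11), (214, -22, -35, 9)]
w3 234 [(200, -26, -47, 12), (205, -25, -43, 11), (210, -22, -43, 11), (214, -21, -37, 8)]
w3 236 [(200, -26, -48, 12), (205, -24, -45, 11), (210, -22, -47, 12), (214, -21, -37, 8)]
w3 238 [(200, -26, -49
[... 683 characters left out ...]
156, -49, -37, 13), (162, -48, -32, 11), (168, -45, -32, 11)]
w2 228 [(148, -67, 5, -4), (156, -48, -41, 13), (162, -47, -35, 11), (168, -44, -35, 11)]
w2 230 [(148, -51, -41, 12), (156, -48, -42, 12), (162, -46, -38, 11), (168, -43, -39, 11)]
w2 232 [(148, -50, -44, 13), (156, -47, -44, 12), (162, -45, -41, 11), (168, -42, -41, 11)]
w2 234 [(148, -50, -47, 13), (156, -47, -44, 11), (162, -45, -43, 11), (168, -42, -41, 10)]
w2 236 [(148, -49, -50, 13), (156, -47, -45, 11), (162, -44, -45, 11), (168, -42, -41, 9)]
w2 238 [(148, -48, -52, 13), (156, -46, -48, 11), (162, -43, -48, 11), (168, -42, -41, 8)]
w2 240 [(148, -48, -54, 12), (156, -45, -51, 12), (162, -42, -51, 11), (168, -42, -42, 8)]
```

```bash
python3 - <<'E'
from h import *
c=np.load('pics/s3.npz');P=pts(c)
o=get_obs();M=R.from_quat(o['tool_rot']).as_matrix();T=(P-o['position'])@M*1e3
b=c['img'][170:250,200:290,::-1];cv2.imwrite('pics/c3c.png',cv2.resize(b,None,fx=6,fy=6,interpolation=0))
for v in range(208,242,2): print(v,[(u,*[int(x) for x in T[v,u].round(0)]) for u in range(222,256,5)])
c=np.load('pics/w3.npz');P=pts(c);T=(P-o['position'])@M*1e3
for v in range(225,300,8): print(v,[(u,*[int(x) for x in T[v,u].round(0)]) for u in range(20,180,30)])
E
```

```text
208 [(222, 119, 3, 15), (227, -43, -123, 28), (232, -72, -143, 20), (237, -77, -144, 8), (242, -81, -144, -5), (247, -85, -143, -17), (252, -88, -142, -30)]
210 [(222, 109, 3, 17), (227, -74, -142, 34), (232, -79, -142, 22), (237, -83, -143, 10), (242, -89, -144, -2), (247, -90, -141, -16), (252, -95, -142, -28)]
212 [(222, 98, 2, 19), (227, -55, -119, 31), (232, -86, -142, 24), (237, -91, -142, 12), (242, -95, -142, -1), (247, -98, -141, -13), (252, -96, -136, -27)]
214 [(222, 92, 5, 21), (227, -55, -113, 32), (232, -96, -143, 26), (237, -96, -140, 13), (242, -97, -137, 0), (247, -93, -130, -14), (252, -93, -127, -28)]
216 [(222, 81, 4, 23), (227, -55, -106, 32), (232, -94, -135, 26), (237, -92, -130, 13), (242, -94, -128, 0), (247, -92, -123, -14), (252, -88, -116, -29)]
218 [(222, 70, 3, 26), (227, 66, 4, 11), (232, -92, -127, 26), (237, -91, -122, 13), (242, -88, -116, -1), (247, -89, -113, -15), (252, -89, -110, -29)]
220 [(222, 60, 3, 28), (227, 57, 4, 13), (232, -87, -116, 26), (237, -85, -111, 12), (242, -89, -110, -1), (247, -88, -105, -15), (252, -87, -101, -29)]
222 [(222,
[... 2042 characters left out ...]
121, 36), (170, -21, -117, 34)]
265 [(20, -51, -124, 36), (50, -45, -124, 36), (80, -39, -124, 36), (110, -32, -124, 36), (140, -27, -121, 34), (170, -21, -117, 33)]
273 [(20, -52, -124, 34), (50, -45, -124, 34), (80, -38, -125, 34), (110, -32, -125, 34), (140, -26, -123, 33), (170, -21, -118, 31)]
281 [(20, -52, -125, 32), (50, -45, -124, 32), (80, -39, -124, 32), (110, -32, -125, 33), (140, -26, -122, 31), (170, -21, -118, 29)]
289 [(20, -52, -125, 31), (50, -45, -125, 31), (80, -39, -125, 31), (110, -32, -125, 30), (140, -27, -122, 29), (170, -27, -99, 15)]
297 [(20, -53, -124, 28), (50, -46, -125, 29), (80, -39, -124, 28), (110, -33, -123, 28), (140, -26, -123, 27), (170, -26, -101, 14)]
```

View pics/c3c.png

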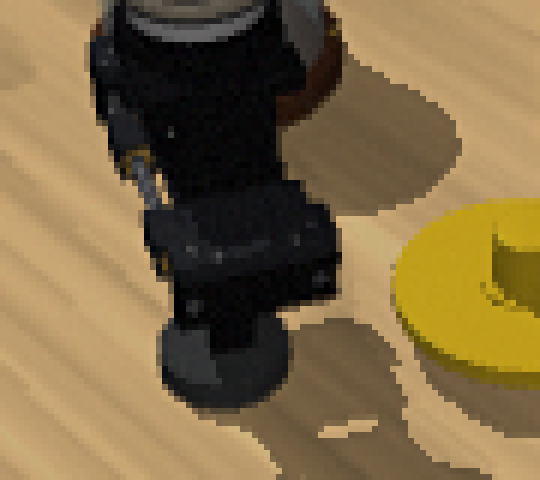

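Both cameras show the true fingertips about 31 mm above the reported TCP, so the fingers closed above the disc without touching it. I correct for that offset, reopen, go lower and grip.

Emit:
jog_arm([
  [0, 0, 0, 0, 0, 0, -1],
  [0, 0, 0, 0, 0, 0, -1],
  [-0.5, 0, -1, 0, 0, 0, -1],
  [-0.5, 0, -1, 0, 0, 0, -1],
  [-0.5, 0, -1, 0, 0, 0, -1],
  [-0.5, 8, -1, 0, 0, 0, -1],
  [-0.5, 15, -1, 0, 0, 0, -1],
  [-0.5, 21, -1, 0, 0, 0, -1],
  [-0.5, 26, -1, 0, 0, 0, -1],
  [-0.5, 30, -1, 0, 0, 0, -1],
  [-0.5, 30, -1, 0, 0, 0, -1],
])

```text
time: 4.9
position: [0.4765, 0.0141, -0.0266]
tool_rot: [-0.594, -0.384, 0.384, 0.594]
ft_force: [1.1, 0.7, -0.7]
grip_width: 0.0872
```

Emit:
jog_arm([
  [0, 0, 0, 0, 0, 0, 1],
  [0, 0, 0, 0, 0, 0, 1],
  [0, 0, 0, 0, 0, 0, 1],
  [0, 0, 0, 0, 0, 0, 1],
  [0, 0, 0, 0, 0, 0, 1],
], grip_force=25)

```text
time: 5.52
position: [0.4768, 0.0141, -0.0261]
tool_rot: [0.594, 0.384, -0.384, -0.594]
ft_force: [-0.2, -0.4, 1.5]
grip_width: 0.0652
```

```bash
python3 - <<'E'
from h import *
to(.6195,-.267,.10)
E
```

```text
t 5.53 pos [ 0.4768  0.0141 -0.0261] w 0.0652 F [-0.17 -0.45  1.47] q [-0.21  0.73  1.95  0.    0.46 -1.35]
xdir [4.103e-01 9.119e-01 1.000e-04] ydir [ 3.e-04 -0.e+00 -1.e+00]
shift mm [-197.8 -126.  -245.5]
```

Emit:
jog_arm([
  [0, -15, 0, 0, 0, 0, 1],
  [0, -50, 0, 0, 0, 0, 1],
  [0, -95, 0, 0, 0, 0, 1],
  [-20, -126, -25, 0, 0, 0, 1],
  [-55, -126, -68, 0, 0, 0, 1],
  [-90, -126, -112, 0, 0, 0, 1],
  [-125, -126, -155, 0, 0, 0, 1],
  [-155, -126, -192, 0, 0, 0, 1],
  [-180, -126, -224, 0, 0, 0, 1],
  [-193, -126, -240, 0, 0, 0, 1],
  [-198, -126, -245, 0, 0, 0, 1],
  [-198, -126, -245, 0, 0, 0, 1],
])

```text
time: 7.02
position: [0.6182, -0.2664, 0.0998]
tool_rot: [-0.593, -0.384, 0.384, 0.594]
ft_force: [-0.2, 1.4, -1.7]
grip_width: 0.0653
```

```bash
python3 - <<'E'
from h import *
c=snap('wrist','w4.png');snap('side','s4.png');to(.6195,-.267,.036)
o=get_obs();M=R.from_quat(o['tool_rot']).as_matrix()
P=pts(c)
for lo,hi in((.05,.07),(.13,.155)):
  m=(P[...,2]>lo)&(P[...,2]<hi)&(c['depth']>0)
  n,l,s,ce=cv2.connectedComponentsWithStats(m.astype(np.uint8))
  for i in range(1,n):
    if s[i,4]>300: Q=P[l==i];k=cv2.minEnclosingCircle(Q[:,:2].astype(np.float32));print(s[i],np.median(Q[:,2]),k, (M.T@(np.r_[k[0],o['position'][2]]-o['position'])*1e3).round(1))
E
python3 -c "
import cv2
a=cv2.imread('pics/w4.png');b=cv2.imread('pics/s4.png')[130:310,220:460]
cv2.imwrite('pics/c4.png',cv2.hconcat([cv2.resize(a,(400,300)),cv2.resize(b,(400,300))]))"
```

```text
t 7.12 pos [ 0.618  -0.2655  0.0997] w 0.0657 F [-0.05  0.35 -1.26] q [-0.57  0.7   1.38  0.    1.07 -1.72]
xdir [4.097e-01 9.122e-01 5.000e-04] ydir [-0.0014  0.0012 -1.    ]
shift mm [-0.8 63.7 -2. ]
[499  47  13  48 418] 0.054741190801262496 ((0.6050138473510742, -0.07639165222644806), 0.015144463628530502) [167.2   0.2  89.4]
[  148    88   225   156 21366] 0.060052498562706946 ((0.6192479729652405, -0.2659921646118164), 0.07981907576322556) [ 0.1 -0.  -1.3]
[ 163  179  195   73 8880] 0.14350824895909747 ((0.6076076626777649, -0.26064562797546387), 0.042046818882226944) [ 0.2  0.  11.5]
[ 202  284  118   31 2549] 0.1434927760284135 ((0.6317490339279175, -0.2714909017086029), 0.028197072446346283) [  0.2  -0.  -14.9]
```

View pics/c4.png

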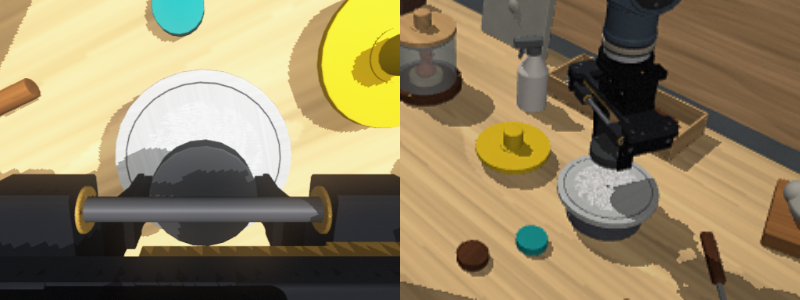

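The wrist view shows the stone held level over the wheel. I'll now find its exact offset in the tool frame.

```bash
python3 - <<'E'
from h import *
c=np.load('pics/w4.npz');o=get_obs();M=R.from_quat(o['tool_rot']).as_matrix();T=(pts(c)-o['position'])@M*1e3
for u in (230,245,260,275,290):
    g=[(v,*T[v,u].round(1)) for v in range(170,330) if abs(T[v,u,1]+44)<4 and c['depth'][v,u]>0]
    print(u,[x.tolist() if hasattr(x,'tolist') else x for x in g[0]],[float(x) for x in g[-1]], 'midz',(g[0][3]+g[-1][3])/2)
E
```

```text
230 [191, -13.6, -40.1, 30.3] [307.0, -14.7, -43.7, -27.5] midz 1.4000000000000004
245 [186, -6.7, -41.3, 33.0] [312.0, -7.4, -43.4, -30.5] midz 1.25
260 [184, 0.1, -40.0, 33.6] [313.0, 0.0, -43.1, -31.3] midz 1.1500000000000004
275 [187, 6.8, -42.8, 32.9] [312.0, 7.3, -44.7, -29.7] midz 1.5999999999999996
290 [191, 13.7, -40.9, 30.5] [308.0, 14.7, -43.5, -28.2] midz 1.1500000000000004
```

Emit:
jog_arm([
  [0, 20, -2.5, 0, 0, 0, 1],
  [0, 40, -2.5, 0, 0, 0, 1],
  [0, 52, -2.5, 0, 0, 0, 1],
  [0, 59, -2.5, 0, 0, 0, 1],
  [0, 62, -2.5, 0, 0, 0, 1],
  [0, 63, -2.5, 0, 0, 0, 1],
  [0, 63, -2.5, 0, 0, 0, 1],
  [0, 63, -2.5, 0, 0, 0, 1],
])

```text
time: 8.12
position: [0.6215, -0.2682, 0.0373]
tool_rot: [0.594, 0.384, -0.384, -0.593]
ft_force: [0.4, -0.9, -2.1]
grip_width: 0.0653
```

```bash
python3 - <<'E'
from h import *
to(.6192,-.2665,.035)
E
```

```text
t 8.12 pos [ 0.6215 -0.2682  0.0373] w 0.0653 F [ 0.4  -0.88 -2.12] q [-0.57  0.78  1.41  0.    0.96 -1.72]
xdir [ 4.103e-01  9.119e-01 -1.000e-04] ydir [ 8.e-04 -5.e-04 -1.e+00]
shift mm [0.6 2.3 2.8]
```

```bash
cat > rel.py <<'E'
from h import *
import sys
def rel(f,zd,zw):
    "disc (top zd) centre and wheel (top zw): edge midpoints, tool mm"
    c=snap('wrist',f+'.png');o=get_obs();M=R.from_quat(o['tool_rot']).as_matrix();P=pts(c);T=(P-o['position'])@M*1e3
    print(o['time'],o['position'].round(4))
    m=(abs(P[...,2]-zw)<.006)&(c['depth']>0)
    n,l,s,ce=cv2.connectedComponentsWithStats(m.astype(np.uint8));i=1+np.argmax(s[1:,4]);Q=T[l==i][:,[0,2]].astype(np.float32)
    print('wheel',cv2.minEnclosingCircle(Q))
    for u in (235,245,260,275,285):
        g=[T[v,u] for v in range(150,340) if abs(P[v,u,2]-zd)<.005 and c['depth'][v,u]>0]
        if g:print(u,g[0].round(1),g[-1].round(1),'midz',((g[0][2]+g[-1][2])/2).round(2))
    for v in (175,185,195,205,215):
        g=[T[v,u] for u in range(120,400) if abs(P[v,u,2]-zd)<.005 and c['depth'][v,u]>0]
        if g:print(v,'x',g[0].round(1),g[-1].round(1),'midx',((g[0][0]+g[-1][0])/2).round(2))
E
python3 -c "
from rel import *
rel('w5',.0795,.06)"
```

```text
8.175 [ 0.6215 -0.2682  0.0373]
wheel ((0.9960212707519531, 9.256340026855469), 78.58699035644531)
235 [-10.8 -37.9  31.5] [-11.6 -43.  -28.7] midz 1.42
245 [ -6.1 -38.6  33.1] [ -6.6 -43.6 -30. ] midz 1.56
260 [  0.8 -37.4  33.8] [  0.8 -44.3 -30.1] midz 1.86
275 [  7.7 -38.6  33.1] [  8.2 -43.4 -30.1] midz 1.52
285 [ 12.4 -37.7  32. ] [ 13.  -44.3 -28.4] midz 1.79
185 x [ -7.6 -37.5  32.9] [  8.6 -38.   33. ] midx 0.54
195 x [-17.3 -38.8  28.4] [ 18.9 -38.3  28.3] midx 0.81
205 x [-22.9 -39.8  23.9] [ 24.6 -38.9  23.6] midx 0.85
215 x [-26.4 -39.1  18.8] [ 27.9 -42.3  19.9] midx 0.73
```

View pics/w5.png

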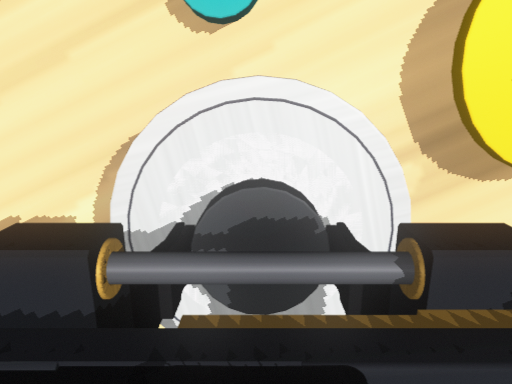

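```bash
python3 - <<'E'
from h import *
from scipy.optimize import least_squares
c=np.load('pics/w5.npz');o=get_obs();M=R.from_quat(o['tool_rot']).as_matrix();P=pts(c);T=(P-o['position'])@M*1e3
def edge(zlo,zhi,us,r,v0):
    E=[]
    for u in us:
        for v in range(v0,300):
            if zlo<P[v,u,2]<zhi and c['depth'][v,u]>0: E.append(T[v,u][[0,2]]);break
    E=np.array(E);s=least_squares(lambda p:np.hypot(*(E-p).T)-r,[0,0],loss='soft_l1',f_scale=.5);print(s.x,np.abs(s.fun).max(),len(E))
edge(.0575,.065,range(135,385,5),80,40)
edge(.0755,.085,range(203,315,4),33,150)
E
```

```text
[0.99397399 1.89851457] 0.5552540595290907 50
[0.9933988  0.82189745] 0.3852004241653475 28
```

Emit:
jog_arm([
  [0, 1, 1, 0, 0, 0, 1],
  [0, 2, 1, 0, 0, 0, 1],
  [0, 2.5, 1, 0, 0, 0, 1],
  [0, 3, 1, 0, 0, 0, 1],
  [0, 3, 1, 0, 0, 0, 1],
])

```text
time: 8.8
position: [0.6202, -0.2676, 0.0339]
tool_rot: [-0.594, -0.384, 0.384, 0.594]
ft_force: [-0.3, 0.6, 0.6]
grip_width: 0.0655
```

Emit:
jog_arm([
  [0, 0, 0, 0, 0, 0, 0.2],
  [0, 0, 0, 0, 0, 0, -1],
  [0, 0, 0, 0, 0, 0, -1],
  [0, 0, 0, 0, 0, 0, -1],
  [0, -15, 0, 0, 0, 0, -1],
  [0, -50, 0, 0, 0, 0, -1],
  [0, -90, 0, 0, 0, 0, -1],
  [-5, -90, 45, 0, 0, 0, -1],
  [-10, -90, 100, 0, 0, 0, -1],
  [-16, -90, 160, 0, 0, 0, -1],
  [-20, -90, 210, 0, 0, 0, -1],
  [-22, -90, 236, 0, 0, 0, -1],
  [-22, -60, 236, 0, 0, 0, -1],
  [-22, -40, 236, 0, 0, 0, -1],
  [-22, -40, 236, 0, 0, 0, -1],
])

```text
time: 10.68
position: [0.3958, -0.1907, 0.0737]
tool_rot: [-0.593, -0.384, 0.384, 0.594]
ft_force: [0.4, -0.4, 0.6]
grip_width: 0.087
```

```bash
python3 - <<'E'
from h import *
snap('top','t6.png')
c=snap('wrist','w6.png');to(.396,-.1915,-.027)
o=get_obs();M=R.from_quat(o['tool_rot']).as_matrix()
P=pts(c);m=(P[...,2]>.010)&(P[...,2]<.024)
n,l,s,ce=cv2.connectedComponentsWithStats(m.astype(np.uint8))
for i in range(1,n):
    if s[i,4]>200: Q=P[l==i];k=cv2.minEnclosingCircle(Q[:,:2].astype(np.float32));print(s[i],np.median(Q[:,2]),k,(M.T@(np.r_[k[0],o['position'][2]]-o['position'])*1e3).round(1))
E
python3 -c "
import cv2
a=cv2.imread('pics/w6.png');b=cv2.imread('pics/t6.png')[120:300,220:460]
cv2.imwrite('pics/c6.png',cv2.hconcat([cv2.resize(a,(400,300)),cv2.resize(b,(400,300))]))"
```

```text
t 10.78 pos [ 0.3967 -0.1913  0.0745] w 0.087 F [ 1.2   1.01 -0.16] q [-0.7   0.49  2.   -0.    0.65 -1.85]
xdir [ 4.102e-01  9.120e-01 -4.000e-04] ydir [ 1.1e-03 -9.0e-04 -1.0e+00]
shift mm [ -0.4 101.5   0.7]
[ 227  163   66   64 3265] 0.015741823190913527 ((0.3952283561229706, -0.19036227464675903), 0.025086568668484688) [ 0.3 -0.   1.7]
[ 229  284   60   33 1665] 0.015730498544254137 ((0.48320674896240234, -0.23049472272396088), 0.02497369609773159) [ -0.2   0.1 -95. ]
```

View pics/c6.png

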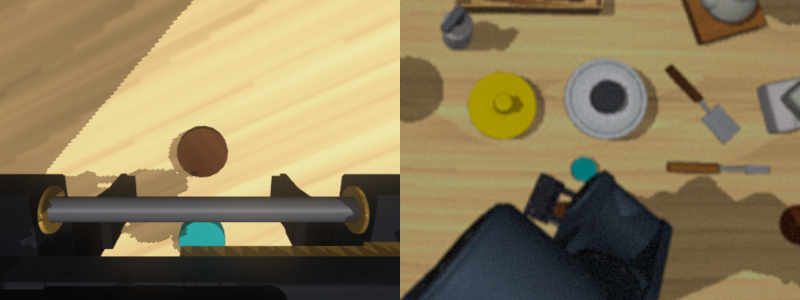

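The wood disc is at (203,152) in the left crop, under the gripper, and the stone sits mid-wheel in the right crop. I descend and grip the wood.

Emit:
jog_arm([
  [0, 50, 0.5, 0, 0, 0, -1],
  [0, 75, 0.5, 0, 0, 0, -1],
  [0, 88, 0.5, 0, 0, 0, -1],
  [0, 95, 0.5, 0, 0, 0, -1],
  [0, 99, 0.5, 0, 0, 0, -1],
  [0, 101, 0.5, 0, 0, 0, -1],
  [0, 101, 0.5, 0, 0, 0, -1],
  [0, 101, 0.5, 0, 0, 0, 1],
  [0, 101, 0.5, 0, 0, 0, 1],
  [0, 101, 0.5, 0, 0, 0, 1],
  [0, 101, 0.5, 0, 0, 0, 1],
  [0, 101, 0.5, 0, 0, 0, 1],
  [0, 101, 0.5, 0, 0, 0, 1],
], grip_force=15)

```text
time: 12.4
position: [0.3956, -0.1906, -0.0272]
tool_rot: [0.594, 0.384, -0.384, -0.594]
ft_force: [0.3, -0.6, 0.7]
grip_width: 0.0494
```

```bash
python3 - <<'E'
from h import *
c=np.load('pics/t6.npz');P=pts(c)
for z,(u,v) in((.078,(402,178)),(.06,(383,180))):
    m=(abs(P[...,2]-z)<.006)&(c['depth']>0);m[:, :330]=0;m[:,372:]=0;m[:150]=0;m[212:]=0
    Q=P[m][:,:2].astype(np.float32);print(z,m.sum(),cv2.minEnclosingCircle(Q),Q.mean(0))
to(.6202,-.2676,.10)
E
```

```text
0.078 337 ((0.6188926696777344, -0.2667299211025238), 0.032874155789613724) [ 0.618402   -0.26653123]
0.06 1196 ((0.6185497045516968, -0.26730525493621826), 0.07998324185609818) [ 0.6165699 -0.281356 ]
t 12.4 pos [ 0.3956 -0.1906 -0.0272] w 0.0494 F [ 0.27 -0.62  0.69] q [-0.7   0.72  2.05 -0.    0.37 -1.85]
xdir [ 0.4103  0.9119 -0.    ] ydir [ 0. -0. -1.]
shift mm [  22.  -127.2 -236.4]
```

The stone is within 1 mm of the wheel centre, and the wood is gripped at 49 mm opening. I carry it over.

Emit:
jog_arm([
  [0, -15, 0, 0, 0, 0, 1],
  [0, -55, 0, 0, 0, 0, 1],
  [0, -105, 0, 0, 0, 0, 1],
  [2, -135, -20, 0, 0, 0, 1],
  [7, -135, -70, 0, 0, 0, 1],
  [12, -135, -125, 0, 0, 0, 1],
  [17, -135, -180, 0, 0, 0, 1],
  [20, -135, -215, 0, 0, 0, 1],
  [22, -127, -232, 0, 0, 0, 1],
  [22, -110, -236, 0, 0, 0, 1],
  [22, -97, -236, 0, 0, 0, 1],
  [22, -95, -236, 0, 0, 0, 1],
  [22, -95, -236, 0, 0, 0, 1],
])

```text
time: 14.02
position: [0.6191, -0.2671, 0.0675]
tool_rot: [-0.593, -0.384, 0.384, 0.594]
ft_force: [1.3, 0.6, -0.2]
grip_width: 0.0498
```

```bash
cat > fit.py <<'E'
from h import *
from scipy.optimize import least_squares
def fit(f,items):
    c=snap('wrist',f+'.png');o=get_obs();M=R.from_quat(o['tool_rot']).as_matrix();P=pts(c);T=(P-o['position'])@M*1e3
    to(.6195,-.267,.053)
    for z,r,us,v0 in items:
        E=[]
        for u in us:
            for v in range(v0,300):
                if abs(P[v,u,2]-z)<.0025 and c['depth'][v,u]>0: E.append(T[v,u][[0,2]]);break
        if len(E)<5: print(z,'few');continue
        E=np.array(E);s=least_squares(lambda p:np.hypot(*(E-p).T)-r,[0,0],loss='soft_l1',f_scale=.5);print(z,r,s.x.round(2),np.abs(s.fun).max(),len(E))
    for v in range(150,330,10): 
        print(v,P[v,260].round(3)[2],T[v,260,2].round(1),end='; ')
E
python3 -c "
from fit import *
fit('w7',[(.06,80,range(150,375,5),40),(.078,33,range(214,308,4),120)])"
```

```text
t 14.07 pos [ 0.6196 -0.2674  0.0681] w 0.0499 F [ 0.32  0.9  -0.42] q [-0.57  0.74  1.4  -0.    1.01 -1.72]
xdir [ 4.105e-01  9.119e-01 -1.000e-04] ydir [ 2.e-04 -1.e-04 -1.e+00]
shift mm [ 0.4 15.1  0.3]
0.06 80 [ 1.31 -0.18] 0.5582338366340593 45
0.078 33 [1.2  0.15] 0.28501936087301516 24
150 0.059 43.5; 160 0.06 37.7; 170 0.068 33.3; 180 0.078 29.7; 190 0.079 24.3; 200 0.102 25.3; 210 0.11 22.9; 220 0.11 17.9; 230 0.111 13.5; 240 0.11 8.3; 250 0.111 3.4; 260 0.184 33.7; 270 0.185 31.6; 280 0.186 29.6; 290 0.11 -18.1; 300 0.11 -23.3; 310 0.06 -62.3; 320 0.196 25.6;
```

View pics/w7.png

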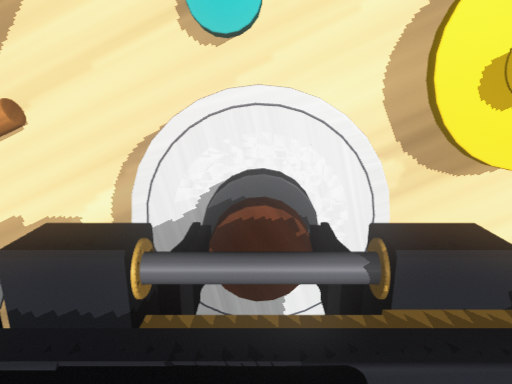

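```bash
sed -i "s/c=snap('wrist',f+'.png')/c=np.load('pics\/'+f+'.npz')/" fit.py; python3 -c "
from fit import *
fit('w7',[(.1105,25,range(216,306,4),150)])"; sed -i "s/c=np.load('pics\/'+f+'.npz')/c=snap('wrist',f+'.png')/" fit.py
```

```text
t 14.07 pos [ 0.6196 -0.2674  0.0681] w 0.0499 F [ 0.32  0.9  -0.42] q [-0.57  0.74  1.4  -0.    1.01 -1.72]
xdir [ 4.105e-01  9.119e-01 -1.000e-04] ydir [ 2.e-04 -1.e-04 -1.e+00]
shift mm [ 0.4 15.1  0.3]
0.1105 25 [1.08 0.42] 0.40916172669125217 23
150 0.059 43.5; 160 0.06 37.7; 170 0.068 33.3; 180 0.078 29.7; 190 0.079 24.3; 200 0.102 25.3; 210 0.11 22.9; 220 0.11 17.9; 230 0.111 13.5; 240 0.11 8.3; 250 0.111 3.4; 260 0.184 33.7; 270 0.185 31.6; 280 0.186 29.6; 290 0.11 -18.1; 300 0.11 -23.3; 310 0.06 -62.3; 320 0.196 25.6;
```

Emit:
jog_arm([
  [0, 6, -0.4, 0, 0, 0, 1],
  [0, 11, -0.4, 0, 0, 0, 1],
  [0, 13, -0.4, 0, 0, 0, 1],
  [0, 14, -0.4, 0, 0, 0, 1],
  [0, 14, -0.4, 0, 0, 0, 1],
])

```text
time: 14.7
position: [0.6202, -0.2676, 0.0537]
tool_rot: [0.594, 0.384, -0.384, -0.594]
ft_force: [-0.2, -1.3, -0.4]
grip_width: 0.0494
```

```bash
python3 -c "
from fit import *
fit('w8',[(.06,80,range(150,375,5),40),(.078,33,range(210,312,4),120),(.096,25,range(216,306,4),120)])"
```

```text
t 14.75 pos [ 0.6203 -0.2676  0.0538] w 0.0496 F [-0.13  0.61  0.79] q [-0.57  0.76  1.4  -0.    0.98 -1.72]
xdir [ 0.4103  0.912  -0.    ] ydir [ 1.e-04 -1.e-04 -1.e+00]
shift mm [0.2 0.8 0.9]
0.06 80 [0.98 0.56] 0.5771550236466396 45
0.078 33 [1.08 0.85] 0.5170910897834702 26
0.096 25 [1.03 0.1 ] 0.4490850489026599 23
150 0.061 45.1; 160 0.061 39.7; 170 0.059 33.8; 180 0.078 32.4; 190 0.077 27.1; 200 0.088 24.8; 210 0.096 22.3; 220 0.097 17.9; 230 0.097 13.0; 240 0.096 7.9; 250 0.096 2.6; 260 0.17 33.5; 270 0.171 31.5; 280 0.171 28.6; 290 0.097 -18.1; 300 0.096 -24.1; 310 0.06 -53.3; 320 0.182 25.1;
```

Now it's 0.6 mm off, so I correct by +0.6 in z, lower it about 2.7 mm to contact and release.

Emit:
jog_arm([
  [0, 1, 0.6, 0, 0, 0, 1],
  [0, 1.8, 0.6, 0, 0, 0, 1],
  [0, 2.3, 0.6, 0, 0, 0, 1],
  [0, 2.6, 0.6, 0, 0, 0, 1],
  [0, 2.6, 0.6, 0, 0, 0, 1],
])

```text
time: 15.38
position: [0.6197, -0.2673, 0.0511]
tool_rot: [-0.594, -0.384, 0.384, 0.594]
ft_force: [1.0, 0.6, 0.3]
grip_width: 0.0497
```

Emit:
jog_arm([
  [0, 0, 0, 0, 0, 0, 0.4],
  [0, 0, 0, 0, 0, 0, -0.3],
  [0, 0, 0, 0, 0, 0, -1],
  [0, 0, 0, 0, 0, 0, -1],
  [0, -15, 0, 0, 0, 0, -1],
  [0, -60, 0, 0, 0, 0, -1],
  [0, -115, 0, 0, 0, 0, -1],
  [10, -139, 4, 0, 0, 0, -1],
  [50, -139, 20, 0, 0, 0, -1],
  [105, -139, 42, 0, 0, 0, -1],
  [160, -139, 65, 0, 0, 0, -1],
  [215, -139, 87, 0, 0, 0, -1],
  [270, -139, 109, 0, 0, 0, -1],
  [325, -139, 132, 0, 0, 0, -1],
  [380, -139, 154, 0, 0, 0, -1],
  [425, -139, 172, 0, 0, 0, -1],
  [450, -139, 182, 0, 0, 0, -1],
  [454, -139, 184, 0, 0, 0, -1],
  [454, -139, 184, 0, 0, 0, -1],
])

```text
time: 17.75
position: [0.6381, 0.2216, 0.1907]
tool_rot: [0.594, 0.384, -0.384, -0.593]
ft_force: [0.5, -0.3, 0.3]
grip_width: 0.0871
```

```bash
python3 - <<'E'
from h import *
t=snap('top','t9.png');P=pts(t)
for z in (.094,.078,.06):
    m=(abs(P[...,2]-z)<.005)&(t['depth']>0);m[:, :310]=0;m[:,375:]=0;m[:145]=0;m[215:]=0
    Q=P[m][:,:2].astype(np.float32);print(z,m.sum(),cv2.minEnclosingCircle(Q))
c=snap('wrist','w9.png');to(.638,.222,.12)
o=get_obs();M=R.from_quat(o['tool_rot']).as_matrix();P=pts(c)
for lo,hi in((.141,.153),(.173,.188)):
  m=(P[...,2]>lo)&(P[...,2]<hi)&(c['depth']>0)
  n,l,s,ce=cv2.connectedComponentsWithStats(m.astype(np.uint8))
  for i in range(1,n):
    if s[i,4]>300: Q=P[l==i];k=cv2.minEnclosingCircle(Q[:,:2].astype(np.float32));print(s[i],np.median(Q[:,2]),k, (M.T@(np.r_[k[0],o['position'][2]]-o['position'])*1e3).round(1))
E
python3 -c "
import cv2
a=cv2.imread('pics/w9.png');b=cv2.imread('pics/t9.png')[120:300,220:460]
cv2.imwrite('pics/c9.png',cv2.hconcat([cv2.resize(a,(400,300)),cv2.resize(b,(400,300))]))"
```

```text
0.094 188 ((0.6193840503692627, -0.26774901151657104), 0.025099188089370728)
0.078 127 ((0.6188978552818298, -0.26753342151641846), 0.03347507491707802)
0.06 1483 ((0.6189371943473816, -0.26716750860214233), 0.08059224486351013)
t 17.85 pos [0.6383 0.2207 0.1905] w 0.0874 F [-0.08  0.1  -0.32] q [ 0.17  0.6   1.3  -0.    1.25 -0.98]
xdir [ 4.116e-01  9.114e-01 -5.000e-04] ydir [ 1.e-04 -6.e-04 -1.e+00]
shift mm [ 1.1 70.5  0.8]
[  170   105   189   147 20478] 0.14679566088170642 ((0.6389951705932617, 0.2246149331331253), 0.06802782416343689) [ 3.9 -0.   1. ]
[ 237  187   56   56 2429] 0.18048673260666087 ((0.6386200189590454, 0.22468283772468567), 0.01798657514154911) [ 3.8 -0.   1.4]
```

View pics/c9.png

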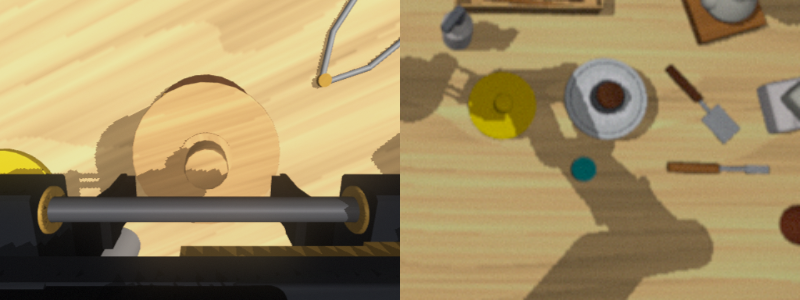

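The stack is concentric within about 0.6 mm. The knob shows at (206,168) in the left crop, about 3 mm off in tool x. I descend and grip the knob.

Emit:
jog_arm([
  [3, 25, 0, 0, 0, 0, -1],
  [3, 45, 0, 0, 0, 0, -1],
  [3, 58, 0, 0, 0, 0, -1],
  [3, 65, 0, 0, 0, 0, -1],
  [3, 69, 0, 0, 0, 0, -1],
  [3, 69, 0, 0, 0, 0, -1],
  [3, 69, 0, 0, 0, 0, -1],
])

```text
time: 18.73
position: [0.6398, 0.2251, 0.1218]
tool_rot: [0.594, 0.384, -0.384, -0.594]
ft_force: [-0.3, -0.4, 0.4]
grip_width: 0.0872
```

```bash
python3 - <<'E'
from h import *
c=snap('wrist','w10.png');to(.638,.222,.12)
o=get_obs();M=R.from_quat(o['tool_rot']).as_matrix();P=pts(c);T=(P-o['position'])@M*1e3
m=(P[...,2]>.173)&(P[...,2]<.188)&(abs(T[...,0])<30)&(c['depth']>0)
Q=T[m][:,[0,2]].astype(np.float32);print(cv2.minEnclosingCircle(Q),Q.min(0),Q.max(0))
E
```

```text
t 18.77 pos [0.6398 0.2251 0.1218] w 0.0872 F [-0.74 -0.25 -0.53] q [ 0.17  0.68  1.35 -0.    1.11 -0.97]
xdir [4.102e-01 9.120e-01 7.000e-04] ydir [ 1.2e-03  2.0e-04 -1.0e+00]
shift mm [-3.6  1.8  0.4]
((-1.021643877029419, 1.0599700212478638), 17.735572814941406) [-17.188229 -16.505808] [15.431682 18.65591 ]
```

View pics/w10.png

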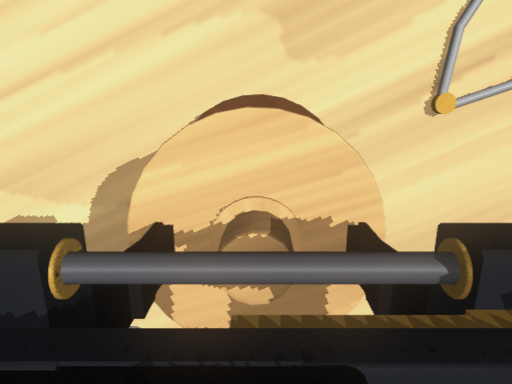

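The knob edges at columns 220 and 293 average to 256.5. The fingers at 174 and 348 average to 261. I shift x by -2 mm and close.

Emit:
jog_arm([
  [-1.8, 0, 0, 0, 0, 0, -1],
  [-1.8, 0, 0, 0, 0, 0, -0.3],
  [-1.8, 0, 0, 0, 0, 0, 1],
  [-1.8, 0, 0, 0, 0, 0, 1],
  [-1.8, 0, 0, 0, 0, 0, 1],
  [-1.8, 0, 0, 0, 0, 0, 1],
  [-1.8, 0, 0, 0, 0, 0, 1],
  [-1.8, 0, 0, 0, 0, 0, 1],
], grip_force=50)

```text
time: 19.77
position: [0.6386, 0.2233, 0.1211]
tool_rot: [-0.594, -0.384, 0.384, 0.594]
ft_force: [1.0, 0.6, -0.4]
grip_width: 0.0352
```

Emit:
jog_arm([
  [0, 0, 0, 0, 0, 0, 1],
  [0, 0, 0, 0, 0, 0, 1],
], grip_force=50)

```text
time: 20.02
position: [0.6386, 0.2233, 0.1211]
tool_rot: [-0.594, -0.384, 0.384, 0.594]
ft_force: [-0.1, -0.3, 0.2]
grip_width: 0.0352
```

Emit:
jog_arm([
  [0, -0.4, 0, 0, 0, 0, 1],
  [0, -0.8, 0, 0, 0, 0, 1],
  [0, -1.2, 0, 0, 0, 0, 1],
  [0, -1.6, 0, 0, 0, 0, 1],
  [0, -2, 0, 0, 0, 0, 1],
  [0, -2.4, 0, 0, 0, 0, 1],
  [0, -2.8, 0, 0, 0, 0, 1],
  [0, -3.2, 0, 0, 0, 0, 1],
  [0, -3.6, 0, 0, 0, 0, 1],
  [0, -4, 0, 0, 0, 0, 1],
])

```text
time: 21.28
position: [0.6377, 0.2232, 0.1241]
tool_rot: [-0.593, -0.383, 0.385, 0.594]
ft_force: [1.7, 0.3, -15.0]
grip_width: 0.0354
```

Emit:
jog_arm([
  [0, -0.3, 0, 0, 0, 0, 1],
  [0, -0.6, 0, 0, 0, 0, 1],
  [0, -0.9, 0, 0, 0, 0, 1],
  [0, -1.2, 0, 0, 0, 0, 1],
  [0, -1.5, 0, 0, 0, 0, 1],
  [0, -1.8, 0, 0, 0, 0, 1],
  [0, -2.1, 0, 0, 0, 0, 1],
  [0, -2.4, 0, 0, 0, 0, 1],
  [0, -2.7, 0, 0, 0, 0, 1],
  [0, -3, 0, 0, 0, 0, 1],
])

```text
time: 22.52
position: [0.6389, 0.2233, 0.1285]
tool_rot: [0.594, 0.384, -0.384, -0.594]
ft_force: [-0.5, -0.7, -8.3]
grip_width: 0.0351
```

Emit:
jog_arm([
  [0, -0.5, 0, 0, 0, 0, 1],
  [0, -1, 0, 0, 0, 0, 1],
  [0, -1.5, 0, 0, 0, 0, 1],
  [0, -2, 0, 0, 0, 0, 1],
  [0, -2.5, 0, 0, 0, 0, 1],
  [0, -3, 0, 0, 0, 0, 1],
  [0, -3.5, 0, 0, 0, 0, 1],
  [0, -4, 0, 0, 0, 0, 1],
  [0, -4.5, 0, 0, 0, 0, 1],
  [0, -5, 0, 0, 0, 0, 1],
  [0, -5.5, 0, 0, 0, 0, 1],
  [0, -6, 0, 0, 0, 0, 1],
  [0, -6.5, 0, 0, 0, 0, 1],
  [0, -7, 0, 0, 0, 0, 1],
  [0, -7.5, 0, 0, 0, 0, 1],
  [0, -8, 0, 0, 0, 0, 1],
  [0, -8.5, 0, 0, 0, 0, 1],
  [0, -9, 0, 0, 0, 0, 1],
  [0, -9.5, 0, 0, 0, 0, 1],
  [0, -10, 0, 0, 0, 0, 1],
])

```text
time: 25.02
position: [0.6386, 0.2233, 0.1382]
tool_rot: [0.594, 0.384, -0.384, -0.594]
ft_force: [0.1, 0.3, -3.1]
grip_width: 0.0354
```

Emit:
jog_arm([
  [0, -0.7, 0, 0, 0, 0, 1],
  [0, -1.4, 0, 0, 0, 0, 1],
  [0, -2.1, 0, 0, 0, 0, 1],
  [0, -2.8, 0, 0, 0, 0, 1],
  [0, -3.6, 0, 0, 0, 0, 1],
  [0, -4.4, 0, 0, 0, 0, 1],
  [0, -5.2, 0, 0, 0, 0, 1],
  [0, -6, 0, 0, 0, 0, 1],
  [0, -7, 0, 0, 0, 0, 1],
  [0, -8, 0, 0, 0, 0, 1],
  [0, -9, 0, 0, 0, 0, 1],
  [0, -10, 0, 0, 0, 0, 1],
  [0, -11, 0, 0, 0, 0, 1],
  [0, -11.8, 0, 0, 0, 0, 1],
  [0, -12.4, 0, 0, 0, 0, 1],
  [0, -12.8, 0, 0, 0, 0, 1],
  [0, -13, 0, 0, 0, 0, 1],
  [0, -13, 0, 0, 0, 0, 1],
  [0, -13, 0, 0, 0, 0, 1],
])

```text
time: 27.4
position: [0.6386, 0.2233, 0.1511]
tool_rot: [-0.594, -0.384, 0.384, 0.594]
ft_force: [-0.1, -1.0, -2.3]
grip_width: 0.0348
```

```bash
python3 - <<'E'
from h import *
to(.6386,.2233,.1511)
for n in('side','top','wrist'):snap(n,n+'11.png')
for f,w in(('side11',(190,280,100,200)),('top11',(150,240,130,210)),('wrist11',(100,420,40,250))):
    c=np.load('pics/'+f+'.npz');P=pts(c);m=np.zeros(P.shape[:2],bool);m[w[2]:w[3],w[0]:w[1]]=1
    m&=(P[...,2]>.170)&(P[...,2]<.184)&(np.hypot(P[...,0]-.638,P[...,1]-.2225)<.066)&(np.hypot(P[...,0]-.638,P[...,1]-.2225)>.03)
    Q=P[m];A=np.c_[Q[:,:2]-[.638,.2225],np.ones(len(Q))];k=np.linalg.lstsq(A,Q[:,2],rcond=None)[0];print(f,len(Q),'top z',np.median(Q[:,2]),'tilt,z',k.round(4))
a=cv2.imread('pics/side11.png')[90:240,150:350];b=cv2.imread('pics/wrist11.png')
cv2.imwrite('pics/c11.png',cv2.hconcat([cv2.resize(a,(400,300)),cv2.resize(b,(400,300))]))
E
```

```text
t 27.4 pos [0.6386 0.2233 0.1511] w 0.0348 F [-0.06 -1.05 -2.26] q [ 0.17  0.64  1.33  0.    1.17 -0.98]
xdir [ 0.4103  0.9119 -0.    ] ydir [-1.e-04 -0.e+00 -1.e+00]
shift mm [0. 0. 0.]
side11 421 top z 0.17634684585382285 tilt,z [0.0102 0.0038 0.1762]
top11 116 top z 0.17736886907497484 tilt,z [0.0053 0.0005 0.1775]
wrist11 19839 top z 0.17675364523950873 tilt,z [0.0004 0.     0.1768]
```

View pics/c11.png

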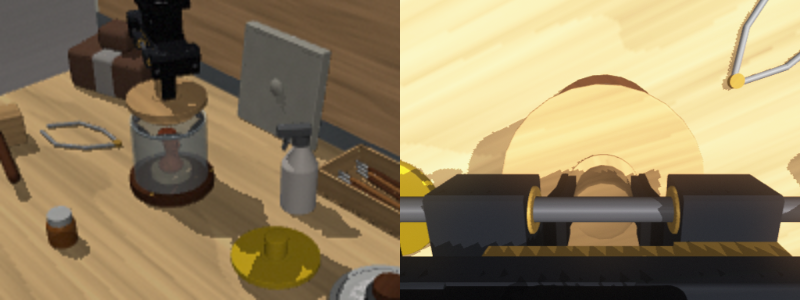

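View pics/top11.png

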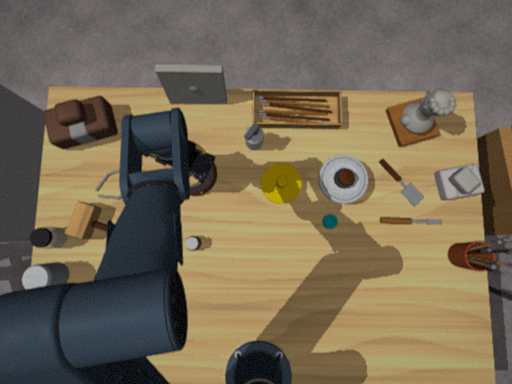

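The lid is level to within 0.01 in slope. Its top is at 0.177 m against 0.147 m when shut, so it is raised 30 mm and centred over the mouth. The stack is undisturbed at (344,178), and everything else is in place. I hand in.

```bash
python3 -c "
from rig import *
o=get_obs();print(o['time'],abs(o['joint_velocities']).max());hand_in()"
```

```text
27.55 0.001623660679318346
the job is handed in; nothing more can be done
```

The plinth is built on the turntable and the lid is held open over the jar. I handed the job in at about 27.6 s of the 67 s allowed.

- **Plinth:** the stone disc lies flat on the wheel and the wooden disc lies on top of it, both let go. The top camera put all three centres within about 0.6 mm of each other.
- **Lid:** I gripped the knob at 50 N and pulled slowly. The wrist force read 15 N mid-pull and the seal let go without a jump. The lid is still held by the knob, 30 mm up and still. The wrist camera, with by far the most points, showed it level to 0.0004 slope. The side and top cameras showed 0.010 and 0.005 from far fewer points.
- **Other things on the bench:** I touched none of them, and they looked unmoved in the last pictures.

**What disagreed:**
- **Fingertip position:** the wrist and side cameras both showed the real fingertips about 31 mm above the reported tool point. My first closing on the stone therefore shut above it without moving it. I corrected for this offset from then on.
- **Stone position at the start:** the cameras disagreed by 3 to 5 mm. I fixed this by measuring the stone against the wheel in the wrist view just before lowering it.

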